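# Try the spare press grips on the lever's pin and sort them

## Robot

A 6-joint arm with a two-finger parallel gripper is mounted at the origin on the work surface. World frame = base frame: x ahead of the robot, y to its left, z up, the work surface at z = 0. Lengths are in mm, angles in rad, forces in N, time in s.
With the tool pointing down it reaches from about 350 to 775 mm from the base axis. Payload 7.3 kg.
Tool frame: the origin (TCP) lies midway between the tips of the shut fingers; the grasp point (between the pads) lies 19 mm behind it; z points along the fingers, y is the line along which they close (so a half turn about z gives the same grasp; the last joint's range is limited). The gripper opens to 92 mm and grips with 3 to 60 N. Pads are 19 mm wide; open, the fingers measure 130 mm over their backs; the gripper's body (75 mm by 190 mm) begins 47 mm behind the grasp point.
Start: joints at [-1.266, 0.342, 1.524, -0, 1.275, -0.146], TCP at [228.759, -472.561, 226.741] pointing down, gripper open.
Joint ranges: [-2.53, 2.53], [-0.77, 2.02], [0.04, 2.7], [-1, 4.14], [0.28, 2.66], [-3.11, 3.11]. Speed limits (rad/s): [2.57, 2.57, 3.14, 3.14, 3.14, 3.14].

## Interface

Orientations are given as [roll, pitch, yaw] about the fixed x, y, z axes, in that order (R = Rz(yaw) Ry(pitch) Rx(roll)).
In Python, from plant import bot gives the robot as it stands.
- The arm moves only by the tool jog_arm, never from a script. Its arguments are lists of equal length, an entry for each row: "dp": the shift along the tool's x, y, z in m, a list of three; "twist": the turn about the tool's z in degrees. A call has 1 to 10 rows; each row shifts and turns the commanded pose from where the row before left it, along the tool's axes as they then stand; what a row does not reach is not made up. A row lasts 1/8 s, in which the tool goes at most 62.5 mm and 10.7 degrees, less where a joint would pass 70% of its speed; a pose out of reach is approached as far as the arm can. A call is refused whole if a number of a shift passes 0.0625 or a number of a turn 10.7, either way. A call with a gripper value outside its range is refused whole. "jaw" is the finger opening in m, from 0 to 0.0918, set as the call begins (left out, the last holds). The fingers move at their own pace and stop on an object; the grip force is fixed at half the most. Time passes only in rows, so rows that do not move let the fingers close. It gives the time, the measured TCP pose, the force, the opening and the grip force at its end, in the units of the state.
- bot.get_obs(): the state, without advancing time (a new reading comes with each control period).
- bot.capture(name): name is "scene" or "top" or "wrist"; returns the picture (384x512x3 uint8, blue, green, red); there is no depth.
- bot.camera_params(name): a dict with "fx", "fy", "cx", "cy" (pixels), "R" (3x3) and "t" (3): a world point X has camera coordinates R X + t. Camera axes: x right, y down, z forward; pixel columns grow to the right and rows downward; lengths in mm; the calibration is good to about 2 mm. A picture is of the moment at which its call begins: read the wrist's pose just before it. camera_params takes no time and is no camera call; for the wrist camera it gives the pose at the moment of the call.
- bot.close_job(): hands the job in; it is judged then, once.
Trained networks look in the newest picture that a camera, given by its name, has taken for a name from the list of things; names that differ only in an ending like _2 or _b are one class to them, and where a whole thing is asked for, a point or a joint stands for the part that bears it (a point fixed in the world has none). Each returns a list of dicts, best first, with "confidence" (0 to 1); they miss things now and then, are a little off and sometimes report something else, mostly with a low value. They report only what shows in the picture. A call takes as long as a camera call. They do not tell look-alikes from the thing itself.
- bot.find_in(camera, label): "bbox" ([centre column, centre row, width, height] in pixels, round what is visible of it).
- bot.masks_of(camera, label): "pixels" (384x512 bool, what is visible of it) and "bbox" ([centre column, centre row, width, height] in pixels, round what is visible of it).
The state is a dict: "time": time; "joint_positions": joint angles; "dq": joint speeds; "tau": joint torques, N m; "tool_pos": TCP position; "tcp_rot": TCP orientation; "contact_force": force on the tool from outside, world axes, zero at the start; "moment": the same for the moment, N m; "grip_width": finger opening in mm; "finger_force": force on a finger pad.
Only numpy, scipy, OpenCV 4.12 (cv2) and the standard library are available. Lean on these libraries where they do the work, as an engineer would, in place of code of your own. Each camera call takes 0.05 s, during which the arm holds its last target. There are 200 camera calls.

## Task

Find out which of the two spare wooden grip sleeves fits the citrus press: slide each in turn over the bare steel pin of the leaning press lever as far as it will go, and take it off and put it away before trying the other. The sleeve that goes fully home on the pin is stood upright in the well of the small teak stand, with the turnbutton then swung right across over it; the sleeve that sticks part-way is stood upright in the steel dish. Leave the lever leaning as it is, and do not shift or tip the glasses and other bar things.

Things in the scene. Friction and masses are not known exactly. Their poses are not given: they have to be found in the camera images.
- sleeve_a: turned dark-wood grip sleeve: plain tube 36 mm outside diameter, 60 mm long, standing upright, 45 g. One of the two sleeves has a 22 mm bore, the other 13 mm (right through); outside they are alike, and which one this is is not told: try it on the pin. Origin: centre of its lower end, z along the tube
- sleeve_b: turned dark-wood grip sleeve: plain tube 36 mm outside diameter, 60 mm long, standing upright, 45 g. One of the two sleeves has a 22 mm bore, the other 13 mm (right through); outside they are alike, and which one this is is not told: try it on the pin. Origin: centre of its lower end, z along the tube
- sleeve_a_mid (a point): middle of sleeve_a, on its axis, 30 mm from either end; z along the tube
- sleeve_b_mid (a point): middle of sleeve_b, on its axis, 30 mm from either end; z along the tube
- press: wooden citrus press, fixed: base board 235 x 100 x 22 mm, from 30 mm on the -x side of the origin to 205 mm on the +x side; cup 86 mm across, top 65 mm up, centred at x = 125 mm; two hinge cheeks 73 mm tall at the origin. Origin: underside of the board below the lever's hinge; x points from hinge to cup
- press_lever (a joint): stiff hinge of the lever (rad), 60 mm above the press's origin, along its y. At 0 the lever leans 0.47 rad from upright towards the press's -x; larger is more upright. Must stay as it stands. Wooden bar 26 x 32 mm, 96 mm long from the hinge, then a steel collar 32 mm across, 4 mm thick, that carries the pin
- pin_base (a point): root of the steel pin: centre of the lever collar's upper face; z runs along the pin, out and up, 22 to 32 degrees from vertical. Pin 56 mm long, stepped: 16 mm diameter for 26 mm from the root (rim chamfered 1.5 mm), then 10 mm, last 6 mm narrowing to 5 mm. A 22 mm bore slides down to the collar; a 13 mm bore stops at the step, 26 mm short
- pin_tip (a point): free end of the same pin, 56 mm from pin_base along z
- stand: small teak spares stand, fixed: round foot 90 mm across, 6 mm thick; round well on it, 58 mm inside, 68 mm outside diameter, rim 28 mm above the table. A post 18 mm across, 50 mm from the well's centre along the stand's -x, carries the turnbutton. Origin: underside below the well's centre
- stand_well (a point): centre of the well's floor, 6 mm above the table
- stand_pivot (a point): pivot of the turnbutton, on top of the post, 72 mm above the table
- turnbutton (a joint): turnbutton angle (rad), clockwise from above: near 0 it points along the stand's +y, clear of the well; at 1.57 along the stand's +x, right across the well; stop at 1.6. Steel bar 14 mm wide, 8 mm thick, reaching 78 mm from the pivot, underside 72 mm above the table (6 mm over a sleeve in the well); turns lightly
- knob_top (a point): top centre of the turnbutton's upright round knob, 12 mm diameter, 26 mm tall above the bar, 70 mm from the pivot; its top is 106 mm above the table
- dish: round shallow steel dish, fixed, 116 mm across the rim, 18 mm tall, floor 4 mm thick and about 100 mm across. Origin: underside centre
- dish_floor (a point): centre of the dish's floor, 4 mm above the table
- glass_1: bystander: stemless smoky grey glass, 80 mm across, 90 mm tall. Origin: underside centre
- glass_2: bystander: stemless smoky grey glass, 80 mm across, 90 mm tall. Origin: underside centre
- glass_3: bystander: stemless smoky grey glass, 80 mm across, 90 mm tall. Origin: underside centre
- jigger: bystander: steel jigger, 42 mm across, 64 mm tall. Origin: underside centre
- pick_jar: bystander: small lidded glass jar, 42 mm across, 62 mm tall. Origin: underside centre
- coasters: bystander: stack of round cork coasters, 96 mm across, 30 mm tall. Origin: underside centre
- ice_bucket: fixed frosted glass ice bucket with a flip-top lid, 190 mm across, 175 mm tall. Origin: underside centre
Mind the look-alikes: they are no part of the job. Leave any red or yellow look-alike of the sleeve_b alone. What is shaped like the sleeve_a but green is not meant.

How it is judged:
By the outcome, as a careful person would: the job done as asked, in the order asked, and still so for the second after the job is handed in, with the robot touching nothing.
It also fails if it takes over 72 s, if anything falls off the work surface, if the arm or the gripper's body presses on something with over 40 N, if the wrist force passes 120 N, or if a joint passes its speed limit or range.

## Working session

There is one attempt and no reset: what is moved stays moved. The work goes in short steps, Python scripts to look and compute and a tool call to move; the robot and the scene stay as the last step left them, time stands still between calls to the robot, and variables do not carry over. Pictures are saved under pics/ and viewed, at most 10 in all, crops included, and the job is handed in when it is done.

Besides the shell and the picture viewer there is one more tool, called after "Call:" by a JSON object that holds its "fn" and its "kwargs". jog_arm: Moves the arm, as the interface text tells. Its arguments: {"type":"object","properties":{"dp":{"type":"array"},"twist":{"type":"array"},"jaw":{"type":"number"}},"required":["dp","twist"]}

```bash
mkdir -p pics; ls; cat > h.py <<'E'
import numpy as np, cv2
from plant import bot
def ray(cam,u,v,p=None):
    p=p or bot.camera_params(cam); R=np.array(p["R"]);t=np.array(p["t"]).ravel()
    d=R.T@np.array([(u-p["cx"])/p["fx"],(v-p["cy"])/p["fy"],1]); return -R.T@t,d
def atz(cam,u,v,z,p=None):
    c,d=ray(cam,u,v,p); return c+d*(z-c[2])/d[2]
def proj(cam,X,p=None):
    p=p or bot.camera_params(cam); q=np.array(p["R"])@np.array(X,float)+np.array(p["t"]).ravel()
    return np.array([p["fx"]*q[0]/q[2]+p["cx"],p["fy"]*q[1]/q[2]+p["cy"]])
def tri(obs):
    A=np.zeros((3,3));b=np.zeros(3)
    for cam,u,v in obs:
        c,d=ray(cam,u,v);d=d/np.linalg.norm(d);P=np.eye(3)-np.outer(d,d);A+=P;b+=P@c
    return np.linalg.solve(A,b)
E
python3 - <<'E'
from h import *
a=bot.capture("scene");b=bot.capture("top")
cv2.imwrite("pics/s.png",a);cv2.imwrite("pics/t.png",b)
cv2.imwrite("pics/both.png",np.vstack([cv2.resize(a,(400,300)),cv2.resize(b,(400,300))]))
for c in("scene","top"):
  C,d=ray(c,256,192);print(c,C.round(),d.round(2))
  for l in("sleeve_a","press","pin_tip","pin_base","stand","knob_top","stand_pivot","dish","glass_1","jigger","pick_jar","coasters","ice_bucket"):
    print(c,l,[(np.round(x["bbox"]).astype(int).tolist(),round(x["confidence"],2)) for x in bot.find_in(c,l)])
E
```

```text
pics
scene [1374. -408. 1187.] [-0.59  0.36 -0.72]
scene sleeve_a [([159, 249, 14, 21], 0.67), ([266, 229, 13, 18], 0.56), ([262, 183, 13, 16], 0.51), ([171, 228, 15, 21], 0.5), ([246, 198, 11, 23], 0.48)]
scene press [([274, 274, 81, 115], 0.96), ([260, 205, 12, 23], 0.59)]
scene pin_tip [([246, 243, 23, 49], 0.97)]
scene pin_base [([250, 241, 23, 51], 0.8)]
scene stand [([131, 291, 36, 56], 0.58), ([135, 273, 31, 12], 0.52)]
scene knob_top [([136, 271, 34, 10], 0.6)]
scene stand_pivot [([132, 293, 34, 57], 0.94)]
scene dish [([324, 215, 33, 27], 0.7)]
scene glass_1 [([222, 178, 23, 30], 0.88), ([211, 214, 26, 30], 0.57)]
scene jigger [([169, 228, 12, 18], 0.46), ([224, 176, 23, 32], 0.43)]
scene pick_jar [([247, 240, 22, 45], 0.68), ([260, 203, 10, 18], 0.67), ([212, 215, 24, 31], 0.35)]
scene coasters [([280, 170, 29, 26], 0.64)]
scene ice_bucket [([341, 134, 57, 64], 0.82), ([135, 271, 30, 14], 0.66)]
top [ 390.  117. 1167.] [ 0.15 -0.   -0.99]
top sleeve_a [([353, 214, 20, 13], 0.69), ([334, 232, 10, 11], 0.58), ([225, 243, 14, 10], 0.46), ([251, 233, 11, 9], 0.4)]
top press [([292, 156, 16, 14], 0.67), ([281, 132, 43, 70], 0.64), ([252, 234, 12, 11], 0.62)]
top pin_tip [([287, 157, 16, 17], 0.53)]
top pin_base [([291, 158, 19, 15], 0.73)]
top stand [([293, 222, 24, 25], 0.68), ([388, 183, 30, 32], 0.65)]
top knob_top [([259, 263, 26, 24], 0.71), ([194, 180, 36, 39], 0.69), ([388, 188, 25, 10], 0.64)]
top stand_pivot [([388, 185, 33, 31], 0.64), ([334, 235, 12, 12], 0.36)]
top dish [([195, 177, 36, 35], 0.68)]
top glass_1 [([258, 263, 27, 28], 0.98), ([294, 222, 28, 28], 0.96), ([344, 262, 30, 25], 0.79)]
top jigger [([325, 216, 12, 12], 0.42)]
top pick_jar [([243, 217, 12, 11], 0.53), ([387, 183, 26, 30], 0.52), ([334, 234, 16, 14], 0.19)]
top coasters [([194, 251, 32, 30], 0.87)]
top ice_bucket [([109, 250, 79, 78], 0.78)]
```

```bash
python3 - <<'E'
import cv2,numpy as np
a=cv2.imread("pics/s.png")[100:340,90:390];b=cv2.imread("pics/t.png")[80:300,60:430]
a=cv2.resize(a,(750,600),interpolation=cv2.INTER_CUBIC);b=cv2.resize(b,None,fx=2.15,fy=2.15,interpolation=cv2.INTER_CUBIC)
cv2.imwrite("pics/s2.png",a);cv2.imwrite("pics/t2.png",b)
E
```

```text
(no output)
```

View pics/s2.png

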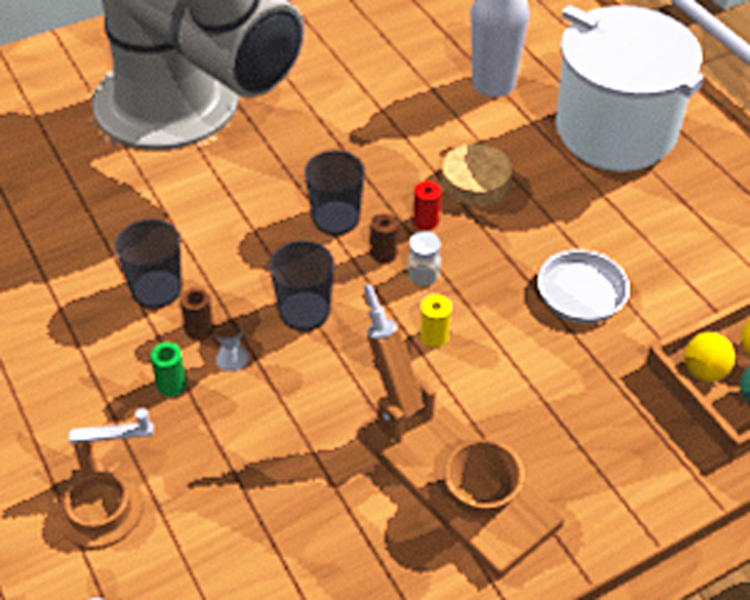

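View pics/t2.png

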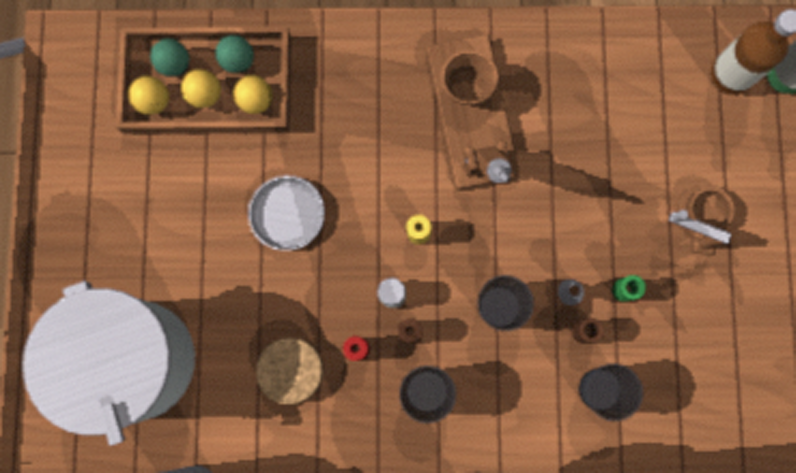

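Scene crop: the dark sleeves are at full-image (169,225) and (243,195). The red (261,182), yellow (264,228) and green (157,248) ones are look-alikes. In the top view the dark ones are at (334,233) and (250,233). The stand (391,177), dish (194,179) and press pin (292,158) are all clear.

```bash
python3 - <<'E'
from h import *
T=lambda x,y:(60+x/2.15,80+y/2.15); S=lambda x,y:(90+x/2.5,100+y/2.5)
def p(n,X):print(n,np.round(X,1))
for n,q,z in[("slR",(590,327),60),("slL",(408,328),60),("green",(630,286),60),("yellow",(419,227),60),("red",(355,347),60),("dish",(287,211),18),("well",(713,205),28),("gl_mid",(505,300),90),("gl_L",(427,392),90),("gl_R",(608,390),90),("jig",(571,291),64),("jar",(391,290),62),("coast",(290,371),30),("knob",(676,216),106),("pivot",(722,236),80),("cup",(470,78),65),("b1",(432,40),22),("b2",(488,37),22),("b3",(459,187),22),("b4",(513,176),22)]:
    p(n,atz("top",*T(*q),z))
for n,q,z in[("slR",(196,297),60),("slL",(383,222),60),("dish",(583,282),18),("well",(97,497),28),("knob",(142,413),106),("cup",(485,470),65),("green",(167,355),60),("b_far",(500,570),22),("b_far2",(562,522),22)]:
    p("S "+n,atz("scene",*S(*q),z))
p("tip?",tri([("scene",*S(369,288)),("top",*T(497,158))]))
p("collar?",tri([("scene",*S(383,332)),("top",*T(499,172))]))
p("obs",bot.get_obs()["tool_pos"]);print(bot.camera_params("wrist"))
E
```

```text
slR [ 429.6 -129.8   60. ]
slL [429.6 132.1  60. ]
green [ 488.5 -190.    60. ]
yellow [576.9 115.5  60. ]
red [402.9 208.3  60. ]
dish [609.9 316.8  18. ]
well [ 613.6 -329.9   28. ]
gl_mid [467.   -4.9  90. ]
gl_L [340.2 105.7  90. ]
gl_R [ 341.6 -144.9   90. ]
jig [ 481.4 -103.4   64. ]
jar [484.4 156.5  62. ]
coast [368.8 305.9  30. ]
knob [ 582.8 -246.3  106. ]
pivot [ 558.  -319.7   80. ]
cup [802.3  37.7  65. ]
b1 [881.   93.3  22. ]
b2 [885.4   5.3  22. ]
b3 [644.9  54.   22. ]
b4 [661.7 -28.9  22. ]
S slR [ 426.1 -127.1   60. ]
S slL [426.2 131.5  60. ]
S dish [607.5 322.   18. ]
S well [ 608.5 -324.4   28. ]
S knob [ 586.4 -252.9  106. ]
S cup [804.6  43.5  65. ]
S green [ 491.  -191.2   60. ]
S b_far [892.4   8.9  22. ]
S b_far2 [878.1  97.7  22. ]
tip? [635.7   6.8 212.5]
collar? [640.    7.7 142.4]
obs [ 228.8 -472.6  226.8]
{'fx': 286.5916279523539, 'fy': 286.5916279523539, 'cx': 256.23128969343236, 'cy': 193.15626252523552, 'R': array([[ 4.35183096e-01, -9.00341761e-01, -6.22069754e-04],
       [-8.68767387e-01, -4.20102692e-01,  2.62215476e-01],
       [-2.36344877e-01, -1.13571309e-01, -9.65009149e-01]]), 't': array([-524.90829626,  -32.33086211,  391.54542025])}
```

```bash
cat >> h.py <<'E'
from scipy.spatial.transform import Rotation as Ro
def pose():
    o=bot.get_obs(); return np.array(o["tool_pos"]),Ro.from_euler("xyz",o["tcp_rot"]).as_matrix()
def delta(target,yawdir=None):
    "tool-axis shift (m) to target in mm; twist deg (applied FIRST) so tool y lies along yawdir"
    p,R=pose();tw=0
    if yawdir is not None:
        d=np.array([yawdir[0],yawdir[1],0]); l=R.T@d; tw=(np.degrees(np.arctan2(-l[0],l[1]))+90)%180-90
        R=R@Ro.from_euler("z",tw,degrees=True).as_matrix()
    return (R.T@(np.array(target)-p)/1000).round(4),round(tw,1)
E
python3 - <<'E'
from h import *
p,R=pose();print(R.round(3),p); c=bot.camera_params("wrist");C,d=ray("wrist",256,193,c);print("cam in tool",R.T@(C-p),R.T@d)
print(delta([429,-129,150],(-.3,.95)),bot.get_obs()["joint_positions"])
# fit lean
A=np.array([679,18,0.]);
for lean in(.39,.47,.55):
  u=np.array([-np.sin(lean)*np.cos(.17),-np.sin(lean)*np.sin(.17),np.cos(lean)]);h=A+[0,0,60]
  print(lean,[(np.round(h+k*u),proj("scene",h+k*u).round(1),proj("top",h+k*u).round(1)) for k in(100,156)])
E
```

```text
[[ 0.9    0.436  0.   ]
 [ 0.436 -0.9   -0.   ]
 [ 0.     0.    -1.   ]] [ 228.77190521 -472.56063385  226.75156467]
cam in tool [  71.14807253    0.18193812 -159.24402788] [-0.26169427 -0.00165527  0.96514989]
(array([ 0.2944, -0.2673,  0.0767]), np.float64(8.3)) [-1.26598840e+00  3.41996531e-01  1.52407353e+00  2.11075671e-05
  1.27542642e+00 -1.46025276e-01]
0.39 [(array([642.,  12., 152.]), array([243.8, 230.3]), array([290.4, 158.3])), (array([621.,   8., 204.]), array([238.8, 213.2]), array([293.7, 161.1]))]
0.47 [(array([634.,  10., 149.]), array([242.1, 229.5]), array([290.7, 160.9])), (array([609.,   6., 199.]), array([236.2, 212. ]), array([294.2, 165.5]))]
0.55 [(array([627.,   9., 145.]), array([240.5, 228.9]), array([291. , 163.5])), (array([599.,   4., 193.]), array([233.7, 211.1]), array([294.7, 169.7]))]
```

Call:
{"fn": "jog_arm", "kwargs": {"dp": [[0,0,0],[0.033,-0.03,0.0085],[0.033,-0.03,0.0085],[0.033,-0.03,0.0085],[0.033,-0.03,0.0085],[0.033,-0.03,0.0085],[0.033,-0.03,0.0085],[0.033,-0.03,0.0085],[0.033,-0.029,0.0085],[0.03,-0.028,0.0085]], "twist": [8.3,0,0,0,0,0,0,0,0,0], "jaw": 0.056}}

```text
time: 2.65
tool_pos: [429.5, -128.2, 150.1]
tcp_rot: [3.141, -0.0, 0.306]
contact_force: [1.0, -0.1, -0.1]
grip_width: 55.8
finger_force: 0.0
```

```bash
python3 - <<'E'
from h import *
a=bot.capture("wrist");pp=bot.camera_params("wrist")
print([(np.round(x["bbox"]).astype(int).tolist(),round(x["confidence"],2),atz("wrist",x["bbox"][0],x["bbox"][1],40,pp).round()) for x in bot.find_in("wrist","sleeve_a")])
print(proj("wrist",[429.6,-129.8,60]),proj("wrist",[426,-127,60]))
print(delta([428,-128.5,60],(-.3,.95)),pose()[0]);cv2.imwrite("pics/w1.png",a)
E
```

```text
[([342, 154, 54, 43], 0.89, array([ 489., -190.,   40.])), ([17, 112, 32, 35], 0.85, array([435., 104.,  40.])), ([259, 194, 41, 46], 0.75, array([ 428., -128.,   40.])), ([482, 80, 60, 115], 0.57, array([ 586., -282.,   40.]))]
[260.11867455 197.86624774] [255.95540646 200.59614911]
(array([-0.002 ,  0.0017,  0.0895]), np.float64(0.2)) [ 429.44475258 -126.44115014  149.53676793]
```

View pics/w1.png

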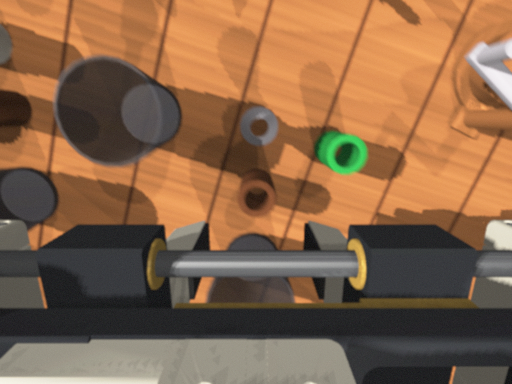

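The two wrist-view checks agree: the dark sleeve's bore is at (257,196) between the jaws, the jigger at (259,126), and the green look-alike at (342,153), clear of the fingers. I'm going down to grip high on the sleeve.

Call:
{"fn": "jog_arm", "kwargs": {"dp": [[0,0.001,0.04],[0,0,0.04],[0,0,0.03],[0,0,0.015],[0,0,0]], "twist": [0,0,0,0,0]}}

```text
time: 3.38
tool_pos: [428.3, -130.7, 24.5]
tcp_rot: [-3.14, 0.002, 0.305]
contact_force: [0.7, 0.2, 0.0]
grip_width: 56.2
finger_force: 0.0
```

Call:
{"fn": "jog_arm", "kwargs": {"dp": [[0,0,0],[0,0,0],[0,0,0],[0,0,0]], "twist": [0,0,0,0], "jaw": 0.03}}

```text
time: 3.88
tool_pos: [429.4, -130.7, 25.9]
tcp_rot: [3.14, -0.001, 0.306]
contact_force: [-0.7, -0.4, 6.6]
grip_width: 35.1
finger_force: 30.0
```

Call:
{"fn": "jog_arm", "kwargs": {"dp": [[0,0,-0.03],[0,0,-0.05],[0,0,-0.05],[0,0,-0.05],[0,0,-0.05]], "twist": [0,0,0,0,0]}}

```text
time: 4.5
tool_pos: [428.6, -130.1, 257.0]
tcp_rot: [3.141, -0.0, 0.306]
contact_force: [0.5, 0.1, -1.6]
grip_width: 35.3
finger_force: 30.0
```

```bash
python3 - <<'E'
from h import *
print(delta([515,0,262],(-.17,.985)),pose(),bot.get_obs()["grip_width"])
E
```

```text
(array([ 0.1073, -0.1135, -0.005 ]), np.float64(7.7)) (array([ 428.60033552, -130.09769768,  257.04866453]), array([[ 9.53508509e-01,  3.01365928e-01,  3.16619173e-04],
       [ 3.01366005e-01, -9.53508509e-01, -2.33328511e-04],
       [ 2.31581813e-04,  3.17898976e-04, -9.99999923e-01]])) 35.284270094778826
```

Call:
{"fn": "jog_arm", "kwargs": {"dp": [[0,0,0],[0.03,-0.032,-0.001],[0.03,-0.032,-0.001],[0.03,-0.032,-0.001],[0.017,-0.0175,-0.001],[0,0,0]], "twist": [7.7,0,0,0,0,0]}}

```text
time: 5.25
tool_pos: [515.3, 1.0, 258.9]
tcp_rot: [-3.141, 0.0, 0.174]
contact_force: [-0.6, 0.2, -0.3]
grip_width: 35.6
finger_force: 30.0
```

```bash
python3 - <<'E'
from h import *
p,R=pose();a=bot.capture("wrist");pp=bot.camera_params("wrist");cv2.imwrite("pics/w2.png",a);np.save("w2.npy",pp,allow_pickle=True)
print(p,proj("wrist",p-R[:,2]*39,pp))
for l in("pin_tip","pin_base"):
  for x in bot.find_in("wrist",l): print(l,np.round(x["bbox"]),x["confidence"])
cv2.imwrite("pics/w2c.png",cv2.resize(a[0:260,150:400],None,fx=2.3,fy=2.3,interpolation=cv2.INTER_CUBIC))
E
```

```text
[515.27997656   1.02457376 258.87049399] [254.8251831  270.90994055]
pin_tip [274.  42.  35.  68.] 0.72
pin_tip [256. 252.  64.  96.] 0.41
pin_base [273.  44.  36.  66.] 0.98
```

View pics/w2c.png

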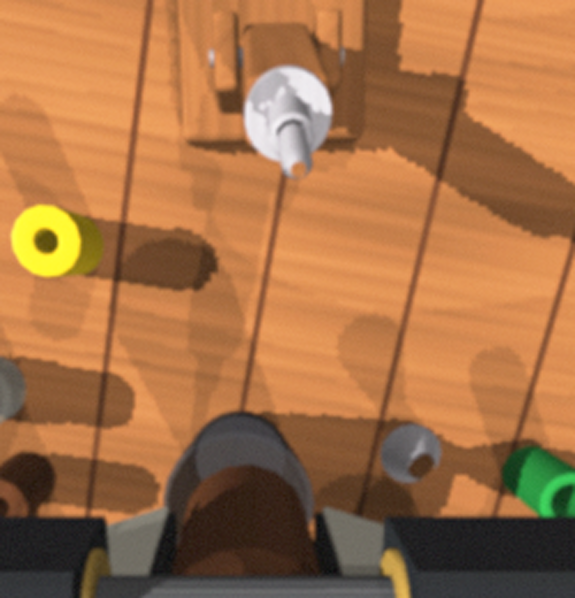

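Crop view: the pin tip is at full-image (280,74), the collar centre at (275,50), and the near edge of the held sleeve's bottom at (256,202).

```bash
cat > fit.py <<'E'
from h import *
from scipy.optimize import least_squares
pp=np.load("w2.npy",allow_pickle=True).item()
obs=[("wrist",156,(280.4,73.9),1.5),("wrist",100,(274.8,49.6),1.5),("scene",156,(237.6,215.2),1.),("scene",100,(243,232.4),1.),("top",100,(291.5,157.5),1.5)]
def pt(q,k):
    x,y,yaw,l=q;return np.array([x-k*np.sin(l)*np.cos(yaw),y-k*np.sin(l)*np.sin(yaw),60+k*np.cos(l)])
def f(q):
    r=[(proj(c,pt(q,k),pp if c=="wrist" else None)-m)/s for c,k,m,s in obs]
    return np.r_[np.concatenate(r),(q[0]-679)/4,(q[1]-18)/4,(q[2]-.17)/.04,(q[3]-.47)/.1]
s=least_squares(f,[679,18,.17,.47]);q=s.x
print(q.round(3),"base",pt(q,100).round(1),"tip",pt(q,156).round(1),s.fun.round(1))
np.save("q.npy",q)
E
python3 - <<'E'
exec(open("fit.py").read())
p=np.array([515.3,1,258.9]);_,R=pose()
for dx in(-3,0,3): print(dx,proj("wrist",p+R[:,0]*(18+dx)+R[:,2]*25.5,pp),proj("wrist",p+R[:,0]*(18+dx)-R[:,2]*34.5,pp))
E
```

```text
[6.85253e+02 1.53690e+01 2.01000e-01 4.69000e-01] base [641.    6.4 149.2] tip [616.2   1.3 199.2] [-0.7 -0.7 -0.1 -0.2 -1.7 -0.9 -1.  -0.7  0.3  0.8  1.6 -0.7  0.8 -0. ]
-3 [255.36142748 200.70082377] [254.90010053 237.40617334]
0 [255.36400968 196.41135368] [254.90108784 231.48074436]
3 [255.36661315 192.08654406] [254.90208682 225.48530122]
```

```bash
python3 - <<'E'
from h import *
print(delta([622.5,2.5,236],(-.199,.98)))
E
```

```text
(array([0.1066, 0.0182, 0.023 ]), np.float64(-1.7))
```

Call:
{"fn": "jog_arm", "kwargs": {"dp": [[0.03,0.005,0],[0.04,0.007,0],[0.0366,0.0062,0],[0,0,0.023],[0,0,0],[0,0,0]], "twist": [-1.7,0,0,0,0,0]}}

```text
time: 6.15
tool_pos: [622.9, 1.6, 237.1]
tcp_rot: [3.141, -0.001, 0.2]
contact_force: [-1.1, -0.2, -0.2]
grip_width: 35.5
finger_force: 30.0
```

```bash
python3 - <<'E'
from h import *
a=bot.capture("wrist");p,R=pose();b=bot.capture("scene");t=bot.capture("top");print(p)
q=np.load("q.npy");pp=bot.camera_params("wrist");print(proj("wrist",[616.2,1.3,199.2]),proj("wrist",[641,6.4,149.2]),proj("wrist",p+R[:,0]*14.5+R[:,2]*25.5))
S=cv2.resize(b[160:260,200:300],(480,480),interpolation=cv2.INTER_CUBIC);W=cv2.resize(a[100:260,176:336],(480,480),interpolation=cv2.INTER_CUBIC)
cv2.imwrite("pics/c3.png",cv2.resize(np.hstack([S,W]),(800,400)))
E
```

```text
[623.14085596   1.74220747 237.53739058]
[255.49685064 225.32507031] [255.53755603 177.5596956 ] [256.85820062 202.6035876 ]
```

View pics/c3.png

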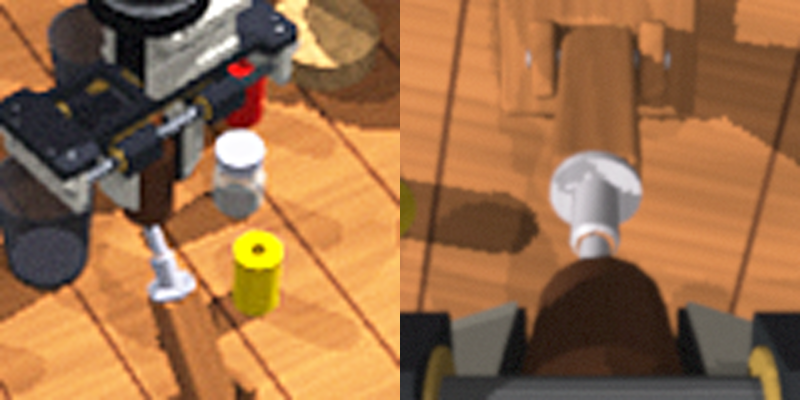

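Wrist crop: the pin root is at full-image (254,176), as the model predicts, and the sleeve's lower edge at (257,203) is about 1.3 mm off sideways. I'll correct that and lower.

Call:
{"fn": "jog_arm", "kwargs": {"dp": [[0,-0.0013,0.005],[0,0,0.006],[0,0,0.006],[0,0,0.003],[0,0,0]], "twist": [0,0,0,0,0]}}

```text
time: 6.92
tool_pos: [622.8, 3.6, 215.8]
tcp_rot: [-3.141, 0.001, 0.201]
contact_force: [-0.2, 0.6, -0.5]
grip_width: 35.0
finger_force: 30.0
```

Call:
{"fn": "jog_arm", "kwargs": {"dp": [[0.001,0,0.002],[0.001,0,0.002],[0.001,0,0.002],[0,0,0]], "twist": [0,0,0,0]}}

```text
time: 7.42
tool_pos: [625.8, 4.2, 209.9]
tcp_rot: [-3.142, 0.0, 0.201]
contact_force: [-0.4, 0.1, -0.5]
grip_width: 35.3
finger_force: 30.0
```

Call:
{"fn": "jog_arm", "kwargs": {"dp": [[0.001,0,0.002],[0.001,0,0.002],[0.001,0,0.002],[0,0,0]], "twist": [0,0,0,0]}}

```text
time: 7.92
tool_pos: [627.6, 4.7, 203.7]
tcp_rot: [-3.141, 0.003, 0.201]
contact_force: [-5.4, -1.0, 1.2]
grip_width: 35.0
finger_force: 30.0
```

```bash
python3 - <<'E'
from h import *
a=bot.capture("wrist");b=bot.capture("scene");t=bot.capture("top")
S=cv2.resize(b[180:260,200:280],(480,480),interpolation=cv2.INTER_CUBIC);W=cv2.resize(a[100:260,176:336],(480,480),interpolation=cv2.INTER_CUBIC)
cv2.imwrite("pics/c4.png",cv2.resize(np.hstack([S,W]),(800,400)))
E
```

```text
(no output)
```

View pics/c4.png

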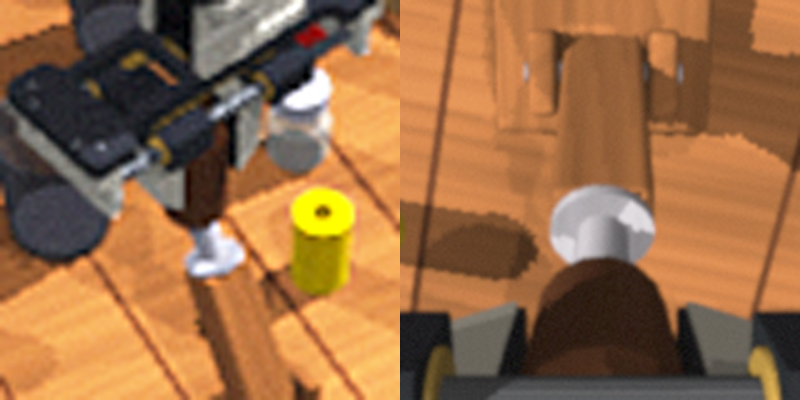

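The sleeve is over the pin with the 16 mm step still below its mouth. The only contact is the expected lean contact. Opening the jaws so it slides down.

Call:
{"fn": "jog_arm", "kwargs": {"dp": [[0,0,0],[0,0,0],[0,0,0],[0,0,0],[0,0,0],[0,0,0]], "twist": [0,0,0,0,0,0], "jaw": 0.048}}

```text
time: 8.82
tool_pos: [628.8, 4.8, 204.2]
tcp_rot: [3.141, -0.0, 0.201]
contact_force: [0.0, 0.8, 0.3]
grip_width: 48.1
finger_force: 0.0
```

```bash
python3 - <<'E'
from h import *
a=bot.capture("wrist");b=bot.capture("scene");t=bot.capture("top");q=np.load("q.npy")
S=cv2.resize(b[180:260,200:280],(480,480),interpolation=cv2.INTER_CUBIC);W=cv2.resize(a[100:260,176:336],(480,480),interpolation=cv2.INTER_CUBIC)
cv2.imwrite("pics/c5.png",cv2.resize(np.hstack([S,W]),(800,400)))
exec(open("fit.py").read().split("def f")[0])
for k in (100,126,160,186): print(k,pt(q,k).round(1),(proj("scene",pt(q,k))-[200,180])*5,[400,0]+(proj("wrist",pt(q,k))-[176,100])*2.5)
E
```

```text
100 [641.    6.4 149.2] [210.01998122 258.39098005] [604.00701273 234.85925218]
126 [629.5   4.  172.4] [195.92857632 218.33794555] [604.29002882 296.5463067 ]
160 [614.5   1.  202.8] [177.15685898 164.98171546] [604.75295113 397.44627035]
186 [602.9  -1.4 226. ] [162.5314618 123.4108755] [605.20656357 496.31702942]
```

View pics/c5.png

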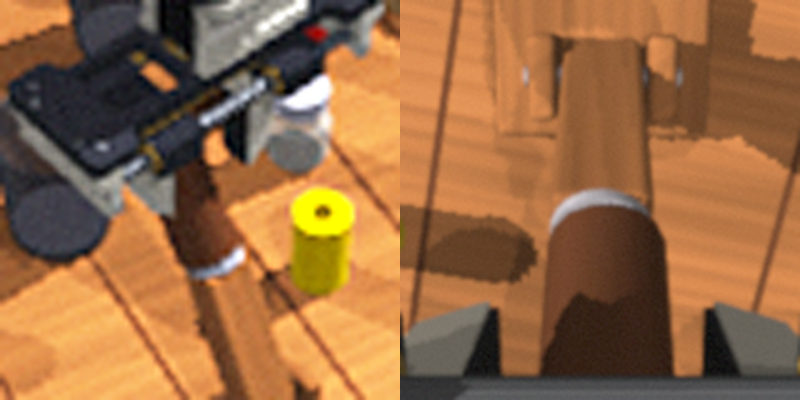

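The sleeve has dropped along the pin and its lower rim now sits on the collar, at crop (600,205). It's fully home, so this is the 22 mm sleeve and it goes in the stand. I'll grip it low, draw it off along the pin axis, and carry it to free table.

Call:
{"fn": "jog_arm", "kwargs": {"dp": [[0,0,0.02],[0.001,0,0.02],[0,0,0.0115],[0,0,0],[0,0,0]], "twist": [0,0,0,0,0]}}

```text
time: 9.6
tool_pos: [630.2, 4.9, 153.6]
tcp_rot: [3.141, -0.001, 0.201]
contact_force: [-0.9, -0.4, 0.3]
grip_width: 47.8
finger_force: 0.0
```

Call:
{"fn": "jog_arm", "kwargs": {"dp": [[0,0,0],[0,0,0],[0,0,0],[0,0,0]], "twist": [0,0,0,0], "jaw": 0.03}}

```text
time: 10.1
tool_pos: [630.0, 4.9, 153.2]
tcp_rot: [3.141, -0.001, 0.201]
contact_force: [0.2, -0.8, 3.5]
grip_width: 35.3
finger_force: 30.0
```

Call:
{"fn": "jog_arm", "kwargs": {"dp": [[-0.005,0,-0.01],[-0.005,0,-0.01],[-0.006,0,-0.012],[-0.006,0,-0.012],[-0.006,0,-0.012],[-0.005,0,-0.01],[0,0,0]], "twist": [0,0,0,0,0,0,0]}}

```text
time: 10.98
tool_pos: [597.6, -1.7, 219.9]
tcp_rot: [3.141, -0.002, 0.201]
contact_force: [0.5, -0.1, -0.7]
grip_width: 35.1
finger_force: 30.0
```

```bash
python3 - <<'E'
from h import *
print(delta([575,-125,213]),pose()[0],bot.get_obs()["grip_width"])
a=bot.capture("wrist");bot.capture("scene");print([(x["bbox"],x["confidence"]) for x in bot.find_in("scene","pin_tip")+bot.find_in("scene","press")])
E
```

```text
(array([-0.0467,  0.1163,  0.0069]), 0) [597.55555689  -1.7091014  219.8858956 ] 35.08236233101664
[([248.4, 244.1, 20.2, 43.1], 0.78), ([183.6, 241.2, 14.9, 12.3], 0.69), ([274.6, 272.9, 81.1, 117.8], 0.66)]
```

Call:
{"fn": "jog_arm", "kwargs": {"dp": [[-0.015,0.036,0],[-0.016,0.04,0],[-0.016,0.04,0],[0,0,0.05],[0,0,0.055],[0,0,0.05],[0,0,0.035],[0,0,0.013],[0,0,0]], "twist": [0,0,0,0,0,0,0,0,0]}}

```text
time: 12.3
tool_pos: [574.5, -124.6, 15.3]
tcp_rot: [-3.141, 0.001, 0.201]
contact_force: [0.7, 1.0, 0.2]
grip_width: 35.4
finger_force: 30.0
```

Call:
{"fn": "jog_arm", "kwargs": {"dp": [[0.002,0,0.002],[0.0025,0,0.0015],[0.0025,0,0.0015],[0.0025,0,0.001],[0.0025,0,0.001],[0.001,0,0.001],[0,0,0]], "twist": [0,0,0,0,0,0,0]}}

```text
time: 13.18
tool_pos: [587.6, -122.3, 10.1]
tcp_rot: [3.14, -0.001, 0.201]
contact_force: [-5.1, 0.8, 16.5]
grip_width: 34.9
finger_force: 29.9
```

```bash
python3 - <<'E'
from h import *
o=bot.get_obs();print(o["tool_pos"],o["contact_force"],o["grip_width"])
a=bot.capture("wrist");b=bot.capture("scene")
p,R=pose();print(proj("scene",p))
u,v=proj("scene",p).astype(int)
S=cv2.resize(b[v-45:v+35,u-40:u+40],(480,480),interpolation=cv2.INTER_CUBIC);W=cv2.resize(a[100:260,176:336],(480,480),interpolation=cv2.INTER_CUBIC)
cv2.imwrite("pics/c6.png",cv2.resize(np.hstack([S,W]),(800,400)))
E
```

```text
[ 587.60121336 -122.33557328   10.06737787] [-5.10684582  0.81060972 16.47956025] 34.93428923322405
[194.03422817 266.52486542]
```

View pics/c6.png

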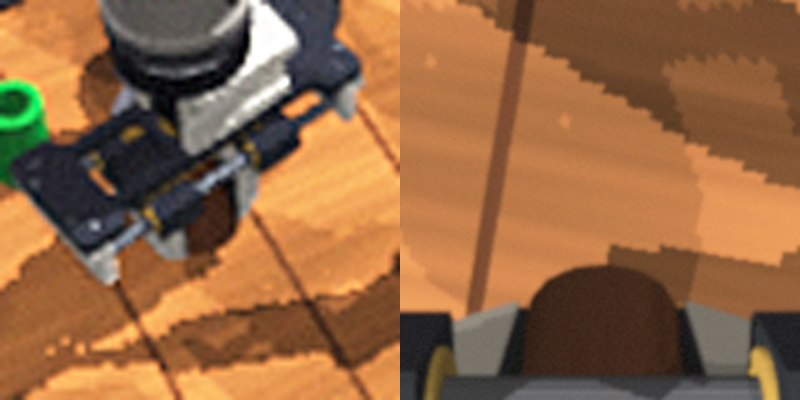

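The wrist crop shows the sleeve nearly upright on the table, with its lower front rim at full-image (255,206). I'll open to let it settle, then regrip high.

Call:
{"fn": "jog_arm", "kwargs": {"dp": [[0,0,0],[0,0,0],[0,0,0],[0,0,0],[0,0,0]], "twist": [0,0,0,0,0], "jaw": 0.056}}

```text
time: 13.9
tool_pos: [587.2, -122.1, 7.5]
tcp_rot: [-3.142, 0.0, 0.201]
contact_force: [0.0, -0.1, 0.0]
grip_width: 55.7
finger_force: 0.0
```

Call:
{"fn": "jog_arm", "kwargs": {"dp": [[0,0,-0.01],[0,0,-0.01],[0,0,0]], "twist": [0,0,0]}}

```text
time: 14.28
tool_pos: [588.2, -122.4, 29.2]
tcp_rot: [3.14, -0.002, 0.201]
contact_force: [0.0, 0.1, -0.4]
grip_width: 56.0
finger_force: 0.0
```

```bash
python3 - <<'E'
from h import *
p,R=pose();print(p,proj("wrist",p+R[:,2]*p[2]+R[:,0]*18))
a=bot.capture("wrist");m=bot.masks_of("wrist","sleeve_a")
for x in m:print(np.round(x["bbox"]),x["confidence"])
hsv=cv2.cvtColor(a,cv2.COLOR_BGR2HSV)
col=a[150:260,235:280].mean(1);print([(i+150,*c.astype(int)) for i,c in enumerate(col) if i%4==0])
for dx in(-8,-4,0,4): print(dx,[proj("wrist",np.r_[(p+R[:,0]*(s+dx))[:2],z]).round() for s,z in((18,0),(18,60),(0,60),(-18,60))])
E
```

```text
[ 588.18287614 -122.38617493   29.20122587] [256.4906088  195.89169412]
[256. 217.  74.  66.] 0.75
[496. 226.  30.  43.] 0.21
[(150, np.int64(65), np.int64(111), np.int64(173)), (154, np.int64(65), np.int64(111), np.int64(173)), (158, np.int64(66), np.int64(113), np.int64(176)), (162, np.int64(68), np.int64(116), np.int64(181)), (166, np.int64(71), np.int64(120), np.int64(186)), (170, np.int64(70), np.int64(119), np.int64(185)), (174, np.int64(70), np.int64(119), np.int64(183)), (178, np.int64(70), np.int64(119), np.int64(185)), (182, np.int64(70), np.int64(119), np.int64(184)), (186, np.int64(43), np.int64(72), np.int64(114)), (190, np.int64(34), np.int64(54), np.int64(86)), (194, np.int64(29), np.int64(46), np.int64(73)), (198, np.int64(28), np.int64(43), np.int64(68)), (202, np.int64(24), np.int64(37), np.int64(61)), (206, np.int64(24), np.int64(36), np.int64(57)), (210, np.int64(22), np.int64(33), np.int64(53)), (214, np.int64(23), np.int64(35), np.int64(57)), (218, np.int64(25), np.int64(38), np.int64(61)), (222, np.int64(24), np.int64(38), np.int64(62)), (226, np.int64(25), np.int64(38), np.int64(62)), (230, np.int64(22), np.int64(33), np.int64(53)), (234, np.int64(20), np.int64(30), np.int64(48)), (238, np.int64(20), np.int64(30), np.int64(46)), (242, np.int64(20), np.int64(30), np.int64(48)), (246, np.int64(20), np.int64(31), np.int64(49)), (250, np.int64(40), np.int64(43), np.int64(49)), (254, np.int64(84), np.int64(82), np.int64(82)), (258, np.int64(100), np.int64(98), np.int64(98))]
-8 [array([257., 207.]), array([257., 245.]), array([257., 278.]), array([257., 309.])]
-4 [array([257., 201.]), array([257., 237.]), array([257., 270.]), array([257., 302.])]
0 [array([257., 195.]), array([257., 229.]), array([257., 263.]), array([257., 295.])]
4 [array([257., 190.]), array([257., 221.]), array([257., 256.]), array([257., 288.])]
```

Call:
{"fn": "jog_arm", "kwargs": {"dp": [[0.003,0,0],[0.003,0,0.003],[0,0,0],[0,0,0]], "twist": [0,0,0,0]}}

```text
time: 14.88
tool_pos: [593.1, -120.8, 24.4]
tcp_rot: [-3.141, 0.0, 0.201]
contact_force: [-0.3, -0.1, -0.7]
grip_width: 56.1
finger_force: 0.0
```

Call:
{"fn": "jog_arm", "kwargs": {"dp": [[0,0,0],[0,0,0],[0,0,0],[0,0,0]], "twist": [0,0,0,0], "jaw": 0.03}}

```text
time: 15.38
tool_pos: [593.2, -120.9, 24.8]
tcp_rot: [3.141, -0.0, 0.201]
contact_force: [0.0, -0.5, 0.1]
grip_width: 35.0
finger_force: 29.8
```

Call:
{"fn": "jog_arm", "kwargs": {"dp": [[0,0,-0.04],[0,0,-0.05],[0,0,-0.05],[0,0,-0.04]], "twist": [0,0,0,0]}}

```text
time: 15.88
tool_pos: [593.3, -120.9, 207.0]
tcp_rot: [3.141, -0.002, 0.201]
contact_force: [0.6, 0.4, -0.9]
grip_width: 34.8
finger_force: 29.8
```

```bash
python3 - <<'E'
from h import *
print(delta([590,-290,206],(.5,.866)),pose()[0],bot.get_obs()["grip_width"],bot.get_obs()["joint_positions"])
E
```

```text
(array([0.0817, 0.1481, 0.0011]), np.float64(41.5)) [ 593.33197226 -120.91410574  207.032896  ] 34.75900091223403 [-3.27523743e-01  5.04332565e-01  1.32206731e+00 -3.90131657e-05
  1.31339641e+00  1.04204356e+00]
```

Call:
{"fn": "jog_arm", "kwargs": {"dp": [[0,0,0],[0,0,0],[0,0,0],[0,0,0],[0.02,0.037,0],[0.02,0.037,0],[0.02,0.037,0],[0.0217,0.037,0],[0,0,0]], "twist": [10.4,10.4,10.4,10.3,0,0,0,0,0]}}

```text
time: 17.0
tool_pos: [589.2, -293.0, 204.0]
tcp_rot: [3.141, 0.0, -0.527]
contact_force: [-1.1, -0.9, -0.4]
grip_width: 34.4
finger_force: 29.8
```

```bash
python3 - <<'E'
from h import *
p,R=pose();a=bot.capture("wrist");pp=bot.camera_params("wrist");print(p)
for l in("stand","stand_pivot","knob_top"):
  for x in bot.masks_of("wrist",l)[:2]:
    ys,xs=np.nonzero(x["pixels"]);print(l,np.round(x["bbox"]),round(x["confidence"],2),xs.min(),xs.max(),ys.min(),ys.max())
for n,X in(("well",[610,-326,28]),("pivot",[556,-317,80]),("knob",[584,-250,106]),("sl",np.r_[(p+R[:,0]*18)[:2],p[2]-25])): print(n,proj("wrist",X,pp).round())
cv2.imwrite("pics/w7.png",a)
E
```

```text
[ 589.23274031 -293.00793688  203.98453111]
stand [265. 166.  93. 112.] 0.82 218 308 108 222
stand_pivot [264. 163.  87. 109.] 0.65 218 308 109 221
stand_pivot [257. 242.  70.  98.] 0.45 221 292 193 292
knob_top [262. 204.  90.  32.] 0.7 218 303 191 222
well [274. 147.]
pivot [295. 202.]
knob [223. 220.]
sl [260. 196.]
```

View pics/w7.png

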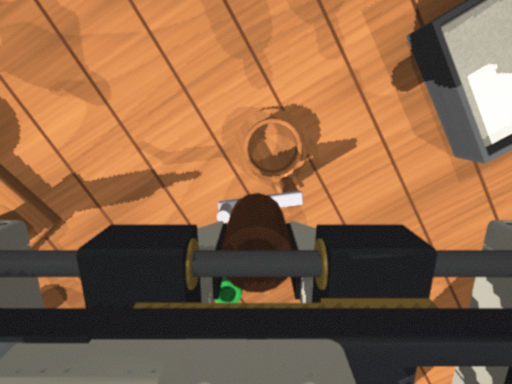

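The wrist view shows the well at (274,148), exactly as predicted, with the turnbutton from (222,214) to (293,200), clear of the descent.

```bash
python3 - <<'E'
from h import *
print(delta([610,-326,34]),atz("wrist",222,213,106),atz("wrist",274,148,28))
E
```

```text
(array([0.0359, 0.0223, 0.1707]), 0) [ 590.31224725 -250.59375037  106.        ] [ 609.50743662 -323.07390061   28.        ]
```

Call:
{"fn": "jog_arm", "kwargs": {"dp": [[0.018,0.011,0],[0.018,0.011,0],[0,0,0],[0,0,0.045],[0,0,0.045],[0,0,0.045],[0,0,0.02],[0,0,0.012],[0,0,0]], "twist": [0,0,0,0,0,0,0,0,0]}}

```text
time: 18.32
tool_pos: [610.1, -326.0, 37.6]
tcp_rot: [-3.141, 0.001, -0.522]
contact_force: [-0.9, 0.2, 0.7]
grip_width: 34.4
finger_force: 29.8
```

Call:
{"fn": "jog_arm", "kwargs": {"dp": [[0,0,0.003],[0,0,0.002],[0,0,0],[0,0,0]], "twist": [0,0,0,0]}}

```text
time: 18.82
tool_pos: [610.3, -327.1, 33.0]
tcp_rot: [3.141, -0.0, -0.523]
contact_force: [-0.9, -0.2, -1.4]
grip_width: 34.6
finger_force: 29.8
```

Call:
{"fn": "jog_arm", "kwargs": {"dp": [[0,0,0],[0,0,0],[0,0,0],[0,0,0]], "twist": [0,0,0,0], "jaw": 0.056}}

```text
time: 19.32
tool_pos: [610.2, -327.0, 32.7]
tcp_rot: [3.142, -0.0, -0.523]
contact_force: [0.2, -0.7, -0.5]
grip_width: 56.0
finger_force: 0.0
```

Call:
{"fn": "jog_arm", "kwargs": {"dp": [[0,0,-0.02],[0,0,-0.04],[0,0,-0.05],[0,0,-0.04],[-0.01,0,0],[0,0,0]], "twist": [0,0,0,0,0,0]}}

```text
time: 20.08
tool_pos: [601.5, -321.9, 184.8]
tcp_rot: [3.141, -0.002, -0.523]
contact_force: [0.1, 0.5, -0.3]
grip_width: 55.9
finger_force: 0.0
```

```bash
python3 - <<'E'
from h import *
p,R=pose();a=bot.capture("wrist");pp=bot.camera_params("wrist");print(p)
for l in("sleeve_a","knob_top"):
  for x in bot.find_in("wrist",l): print(l,np.round(x["bbox"]),round(x["confidence"],2))
print([proj("wrist",X,pp).round() for X in([610,-325,66],[610,-325,6],[610,-325,28],[587,-250,106],[556,-317,80])])
hsv=cv2.cvtColor(a,cv2.COLOR_BGR2HSV);k=((hsv[...,1]<60)&(hsv[...,2]>120)).astype(np.uint8);k[225:]=0
n,_,st,ce=cv2.connectedComponentsWithStats(k)
print([(st[i].tolist(),ce[i].round()) for i in range(1,n) if st[i][4]>40])
cv2.imwrite("pics/w8.png",a)
E
```

```text
[ 601.50078428 -321.85376499  184.81983108]
sleeve_a [258. 172.  33.  41.] 0.88
sleeve_a [215. 292.  28.  26.] 0.81
knob_top [249. 229.  82.  22.] 0.57
[array([255., 180.]), array([255., 169.]), array([255., 173.]), array([196., 252.]), array([276., 233.])]
[([431, 5, 81, 168, 8869], array([480.,  87.])), ([261, 222, 25, 3, 49], array([275., 223.]))]
```

The detector puts the sleeve in the well at (258,172), 33x41 px, which matches an upright sleeve there. Next is the turnbutton: push the knob with shut fingers along its arc.

```bash
python3 - <<'E'
from h import *
W=[(568,-226),(586.5,-241.7),(601,-252.8),(612,-267.3),(619,-284.2),(621.5,-302.3),(620,-317)]
print(delta([568,-226,185],(.866,.5)))
for a,b in zip(W,W[1:]):
    d=np.subtract(b,a)/1000;print((d@[.5,-.866]).round(4),(d@[-.866,-.5]).round(4))
E
```

```text
(array([-0.0999, -0.0189, -0.0023]), np.float64(30.0))
0.0228 -0.0082
0.0169 -0.007
0.0181 -0.0023
0.0181 0.0024
0.0169 0.0069
0.012 0.0086
```

Call:
{"fn": "jog_arm", "kwargs": {"dp": [[0,0,0],[0,0,0],[0,0,0],[-0.033,-0.006,0],[-0.033,-0.006,0],[-0.034,-0.007,0],[0,0,0.04],[0,0,0.04],[0,0,0.017],[0,0,0]], "twist": [10,10,10,0,0,0,0,0,0,0], "jaw": 0.0}}

```text
time: 21.48
tool_pos: [567.6, -225.8, 84.7]
tcp_rot: [3.14, 0.002, -1.047]
contact_force: [0.3, 0.1, 0.1]
grip_width: 0.4
finger_force: 0.0
```

```bash
python3 - <<'E'
from h import *
p,R=pose();a=bot.capture("wrist");pp=bot.camera_params("wrist");print(p,R[:,0],R[:,1])
print(proj("wrist",[587,-250,106]),proj("wrist",[587,-250,80]),proj("wrist",[560,-317,80]))
hsv=cv2.cvtColor(a,cv2.COLOR_BGR2HSV);k=((hsv[...,1]<70)&(hsv[...,2]>130)).astype(np.uint8);k[225:]=0
n,_,st,ce=cv2.connectedComponentsWithStats(k)
print([(st[i].tolist(),ce[i].round()) for i in range(1,n) if st[i][4]>30])
print([(np.round(x["bbox"]),round(x["confidence"],2)) for x in bot.find_in("wrist","knob_top")])
E
```

```text
[ 567.61522824 -225.79464677   84.70202619] [ 0.50029541 -0.86585249 -0.00199202] [-0.86585226 -0.50029818  0.00126313]
[249.49068238 198.37294746] [250.47375552 186.12652966] [352.84254219 107.92358472]
[([253, 83, 123, 99, 2933], array([317., 132.])), ([238, 169, 29, 31, 388], array([251., 186.]))]
[(array([308., 141., 143., 124.]), 0.59)]
```

Call:
{"fn": "jog_arm", "kwargs": {"dp": [[0.0228,-0.0082,-0.002],[0.0169,-0.007,0],[0.0181,-0.0023,0],[0.0181,0.0024,0],[0.0169,0.0069,0],[0.008,0.006,0],[0.004,0.0026,0],[0,0,0]], "twist": [0,0,0,0,0,0,0,0]}}

```text
time: 22.58
tool_pos: [619.9, -317.0, 87.9]
tcp_rot: [-3.142, -0.0, -1.047]
contact_force: [1.1, -0.3, -0.1]
grip_width: 0.4
finger_force: 0.0
```

```bash
python3 - <<'E'
from h import *
p,R=pose();a=bot.capture("top");s=bot.capture("scene");print(p,bot.get_obs()["contact_force"])
b=s[230:330,90:190];t=bot.capture("wrist")
cv2.imwrite("pics/c9.png",np.hstack([cv2.resize(b,(400,400),interpolation=cv2.INTER_CUBIC),cv2.resize(t[0:300,100:400],(400,400))]))
print(proj("wrist",[560,-317,80]),proj("wrist",[610,-326,80]),proj("wrist",[629,-328,106]))
hsv=cv2.cvtColor(t,cv2.COLOR_BGR2HSV);k=((hsv[...,1]<70)&(hsv[...,2]>130)).astype(np.uint8);k[225:]=0
n,_,st,ce=cv2.connectedComponentsWithStats(k)
print([(st[i].tolist(),ce[i].round()) for i in range(1,n) if st[i][4]>30])
E
```

```text
[ 619.85771376 -316.96299862   87.94891958] [-0.33088534  0.40632406  1.0315385 ]
[337.25734319 273.82017949] [279.01336221 226.99993533] [253.91746005 225.65780913]
[([0, 0, 76, 32, 2015], array([36., 13.])), ([251, 192, 33, 24, 95], array([268., 203.])), ([241, 199, 8, 13, 63], array([245., 205.]))]
```

Call:
{"fn": "jog_arm", "kwargs": {"dp": [[0.0016,0.0013,0],[0.0016,0.0013,0],[0,0,0],[0,0,0]], "twist": [0,0,0,0]}}

```text
time: 23.22
tool_pos: [619.9, -318.1, 87.7]
tcp_rot: [-3.14, 0.003, -1.045]
contact_force: [1.0, 7.8, 1.4]
grip_width: 0.4
finger_force: 4.2
```

Call:
{"fn": "jog_arm", "kwargs": {"dp": [[0.0016,0.0013,0],[0.0016,0.0013,0],[0,0,0],[0,0,0]], "twist": [0,0,0,0]}}

```text
time: 23.72
tool_pos: [619.8, -318.7, 87.6]
tcp_rot: [-3.137, 0.008, -1.044]
contact_force: [2.3, 18.4, 4.0]
grip_width: 0.6
finger_force: 9.2
```

The force rise shows the button is at its stop, right across the well. Now back off and go to the second sleeve.

Call:
{"fn": "jog_arm", "kwargs": {"dp": [[-0.02,-0.01,0],[-0.02,0,-0.02],[0,0,-0.05],[0,0,-0.03]], "twist": [0,0,0,0], "jaw": 0.0}}

```text
time: 24.22
tool_pos: [608.0, -285.4, 190.6]
tcp_rot: [-3.14, -0.003, -1.046]
contact_force: [-0.0, -0.3, 0.3]
grip_width: 0.7
finger_force: 0.0
```

```bash
python3 - <<'E'
from h import *
s=bot.capture("scene");print([(x["bbox"],x["confidence"]) for x in bot.find_in("scene","stand")+bot.find_in("scene","knob_top")],proj("scene",[629,-329,106]),proj("scene",[560,-317,80]))
cv2.imwrite("pics/s9.png",s)
print(delta([427,131,190],(-.199,.98)),pose()[0])
E
```

```text
[([128.2, 296.1, 31.3, 49.5], 0.84), ([246.2, 240.8, 19.5, 50.1], 0.45), ([124.8, 285.4, 9.9, 25.9], 0.74), ([240.8, 195.7, 15.7, 20.4], 0.23)] [124.89776332 289.36350933] [121.91637897 273.4647828 ]
(array([-0.0945, -0.4445, -0.002 ]), np.float64(-71.4)) [ 608.10536801 -285.7755126   189.65546025]
```

Call:
{"fn": "jog_arm", "kwargs": {"dp": [[0,0,0],[0,0,0],[0,0,0],[0,0,0],[0,0,0],[0,0,0],[0,0,0],[-0.0105,-0.048,0],[-0.0105,-0.05,0],[-0.0105,-0.05,0]], "twist": [-10.2,-10.2,-10.2,-10.2,-10.2,-10.2,-10.2,0,0,0], "jaw": 0.056}}

```text
time: 25.62
tool_pos: [545.5, -144.9, 185.7]
tcp_rot: [-3.14, 0.003, 0.199]
contact_force: [0.4, 0.1, 0.4]
grip_width: 56.1
finger_force: 0.0
```

Call:
{"fn": "jog_arm", "kwargs": {"dp": [[-0.0105,-0.05,0],[-0.0105,-0.05,0],[-0.0105,-0.05,0],[-0.0105,-0.05,0],[-0.0105,-0.05,0],[-0.0105,-0.046,0],[0,0,0]], "twist": [0,0,0,0,0,0,0]}}

```text
time: 26.5
tool_pos: [424.6, 133.2, 186.4]
tcp_rot: [-3.141, 0.003, 0.204]
contact_force: [0.1, -0.6, -0.5]
grip_width: 55.8
finger_force: 0.0
```

```bash
python3 - <<'E'
from h import *
p,R=pose();a=bot.capture("wrist");pp=bot.camera_params("wrist")
for x in bot.find_in("wrist","sleeve_b"):
    u,v,w,h=x["bbox"];c=a[int(v)-3:int(v)+4,int(u)-3:int(u)+4].mean((0,1)).astype(int);print(np.round(x["bbox"]),round(x["confidence"],2),c,atz("wrist",u,v,40,pp).round(1))
print(delta([427,131,26]),p,proj("wrist",[427,131,60],pp))
cv2.imwrite("pics/w10.png",a)
E
```

```text
[186. 188.  42.  45.] 0.89 [ 36  41 227] [404.3 206.5  40. ]
[307.  32.  49.  56.] 0.8 [ 33 167 184] [580.5 114.5  40. ]
[261. 182.  33.  37.] 0.65 [21 32 52] [427.1 127.   40. ]
(array([9.000e-04, 1.000e-04, 1.608e-01]), 0) [424.5524579  133.17508416 186.41105673] [257.55330102 185.65008837]
```

Detections in the wrist picture: the red look-alike is at (186,188), the yellow at (307,32), and the dark sleeve (BGR 21,32,52) at (261,182) under the jaws. The dark one is the one to take.

Call:
{"fn": "jog_arm", "kwargs": {"dp": [[0.001,0.002,0.04],[0,0,0.05],[0,0,0.045],[0,0,0.025],[0,0,0]], "twist": [0,0,0,0,0]}}

```text
time: 27.22
tool_pos: [427.1, 128.0, 25.8]
tcp_rot: [-3.141, 0.005, 0.198]
contact_force: [-0.2, 0.3, 0.7]
grip_width: 55.9
finger_force: 0.0
```

Call:
{"fn": "jog_arm", "kwargs": {"dp": [[0,0,0],[0,0,0],[0,0,0],[0,0,0]], "twist": [0,0,0,0], "jaw": 0.03}}

```text
time: 27.72
tool_pos: [429.0, 129.4, 28.7]
tcp_rot: [3.141, -0.002, 0.2]
contact_force: [-0.6, -1.3, 6.9]
grip_width: 35.2
finger_force: 30.0
```

Call:
{"fn": "jog_arm", "kwargs": {"dp": [[0,0,-0.03],[0,0,-0.05],[0,0,-0.05],[0,0,-0.05],[0,0,-0.045],[0,0,0]], "twist": [0,0,0,0,0,0]}}

```text
time: 28.48
tool_pos: [429.7, 129.8, 256.1]
tcp_rot: [3.141, -0.008, 0.2]
contact_force: [0.5, 0.9, -1.5]
grip_width: 35.5
finger_force: 30.0
```

```bash
cat > edge.py <<'E'
from h import *
def edge(off):
    "offset of held upright sleeve along tool x, from row of its lower front rim"
    a=bot.capture("wrist");p,R=pose();g=a[...,2].astype(int)
    hsv=cv2.cvtColor(a,cv2.COLOR_BGR2HSV)
    m=(hsv[...,2]<105)
    out=[]
    for dx in np.arange(-8,9,1.): out.append((dx,proj("wrist",p+R[:,0]*(18+dx)+R[:,2]*off)[1]))
    col=m[150:245,252:260].mean(1); r=245
    while r>150 and col[r-150-1]>.5: r-=1
    d,v=np.array(out).T; return r,np.interp(-r,-v,d) if v[0]<v[-1] else np.interp(r,v[::-1],d[::-1])
E
python3 - <<'E'
from edge import *
print(edge(25.5));print(delta([619,3,246],(-.199,.98)),pose()[0],bot.get_obs()["grip_width"])
E
```

```text
(200, np.float64(-1.8309540564300386))
(array([0.1615, 0.1619, 0.0084]), np.float64(-0.0)) [428.4655186  129.55199996 253.82818434] 35.01148707425777
```

Call:
{"fn": "jog_arm", "kwargs": {"dp": [[0.04,0.04,0],[0.04,0.04,0],[0.04,0.04,0],[0.0415,0.042,0],[0,0,0.008],[0,0,0.01],[0,0,0],[0,0,0]], "twist": [0,0,0,0,0,0,0,0]}}

```text
time: 29.52
tool_pos: [618.0, 3.5, 235.3]
tcp_rot: [3.141, -0.001, 0.201]
contact_force: [0.1, 0.1, -0.4]
grip_width: 35.5
finger_force: 30.0
```

```bash
python3 - <<'E'
from edge import *
for _ in range(2):
    print(edge(26.5),pose()[0])
a=bot.capture("wrist");b=bot.capture("scene");exec(open("fit.py").read().split("def f")[0]);q=np.load("q.npy")
print([proj("wrist",pt(q,k)).round(1) for k in(100,126,156)])
def seg(r,dark): 
    row=a[r,215:300].astype(int).max(1); return r,row[::2].tolist()
hsv=cv2.cvtColor(a,cv2.COLOR_BGR2HSV)
for r in(175,180,185,190): x=np.nonzero((hsv[r,225:290,1]<60)&(hsv[r,225:290,2]>90))[0]+225;print(r,x.min() if len(x) else 0,x.max() if len(x) else 0)
for r in(205,210,215,220): x=np.nonzero(hsv[r,215:300,2]<105)[0]+215;print("sl",r,x.min() if len(x) else 0,x.max() if len(x) else 0)
S=cv2.resize(b[180:260,200:280],(480,480),interpolation=cv2.INTER_CUBIC);W=cv2.resize(a[100:260,176:336],(480,480),interpolation=cv2.INTER_CUBIC)
cv2.imwrite("pics/c10.png",np.hstack([S,W]))
E
```

```text
(200, np.float64(-2.121295997344138)) [618.24321446   3.36051316 235.54524039]
(200, np.float64(-2.1235391917111857)) [618.39468069   3.190734   235.60990486]
[array([257.7, 173. ]), array([257.8, 193. ]), array([258. , 220.6])]
175 239 274
180 241 272
185 247 266
190 247 266
sl 205 241 272
sl 210 236 277
sl 215 233 279
sl 220 231 281
```

Sleeve and pin share the same image column (256.5), so they are aligned. Lowering on.

Call:
{"fn": "jog_arm", "kwargs": {"dp": [[0.0005,0,0.006],[0.0005,0,0.006],[0.0005,0,0.003],[0.0005,0,0.002],[0.0005,0,0.002],[0,0,0],[0,0,0]], "twist": [0,0,0,0,0,0,0]}}

```text
time: 30.6
tool_pos: [621.3, 3.1, 215.8]
tcp_rot: [3.141, -0.001, 0.2]
contact_force: [2.5, 0.5, -0.2]
grip_width: 35.3
finger_force: 30.0
```

Call:
{"fn": "jog_arm", "kwargs": {"dp": [[0.001,0,0.002],[0.001,0,0.002],[0,0,0]], "twist": [0,0,0]}}

```text
time: 30.98
tool_pos: [622.3, 3.2, 213.8]
tcp_rot: [3.141, 0.0, 0.2]
contact_force: [-5.5, -0.9, 11.9]
grip_width: 34.9
finger_force: 30.0
```

Call:
{"fn": "jog_arm", "kwargs": {"dp": [[0,0,0],[0,0,0],[0,0,0],[0,0,0],[0,0,0],[0,0,0]], "twist": [0,0,0,0,0,0], "jaw": 0.048}}

```text
time: 31.72
tool_pos: [623.0, 3.5, 211.7]
tcp_rot: [3.142, 0.0, 0.199]
contact_force: [-0.9, 0.5, -0.2]
grip_width: 48.0
finger_force: 0.0
```

```bash
python3 - <<'E'
from h import *
a=bot.capture("wrist");b=bot.capture("scene");exec(open("fit.py").read().split("def f")[0]);q=np.load("q.npy");print(pose()[0])
S=cv2.resize(b[180:260,200:280],(480,480),interpolation=cv2.INTER_CUBIC);W=cv2.resize(a[100:260,176:336],(480,480),interpolation=cv2.INTER_CUBIC)
cv2.imwrite("pics/c11.png",cv2.resize(np.hstack([S,W]),(800,400)))
for k in (100,126,186): print(k,pt(q,k).round(1),(proj("scene",pt(q,k))-[200,180])*5,[400,0]+(proj("wrist",pt(q,k))-[176,100])*2.5)
E
```

```text
[622.96666626   3.52605978 211.69199121]
100 [641.    6.4 149.2] [210.01998122 258.39098005] [603.60180655 210.57649813]
126 [629.5   4.  172.4] [195.92857632 218.33794555] [603.9091018  268.34509927]
186 [602.9  -1.4 226. ] [162.5314618 123.4108755] [604.89437817 453.56773705]
```

View pics/c11.png

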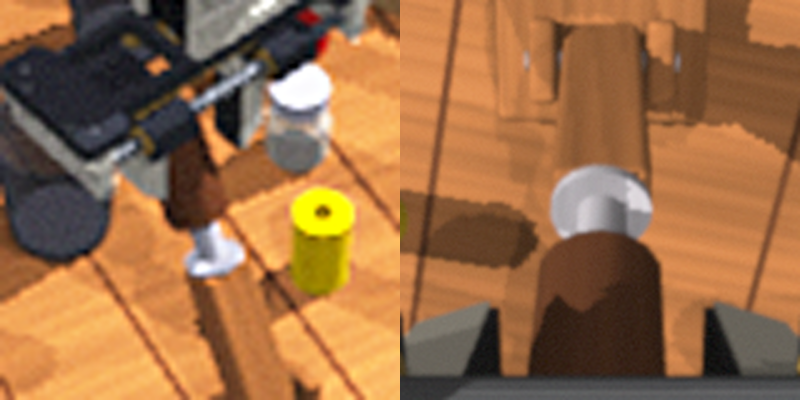

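Wrist crop: the sleeve has slid down and stopped with about 26 mm of the thick 16 mm pin still bare above the collar. Its lower rim in the scene crop, (195,222), lands on the predicted step at (196,218). It sticks part-way, so this is the 13 mm sleeve and it goes in the dish. I'll grip it, give a light push to confirm, then draw it off.

Call:
{"fn": "jog_arm", "kwargs": {"dp": [[-0.0045,0,0.01],[0,0,0.014],[0,0,0.012],[0,0,0],[0,0,0]], "twist": [0,0,0,0,0]}}

```text
time: 32.45
tool_pos: [618.8, 2.6, 175.8]
tcp_rot: [3.141, -0.0, 0.199]
contact_force: [-0.2, -0.1, -0.2]
grip_width: 47.8
finger_force: 0.0
```

Call:
{"fn": "jog_arm", "kwargs": {"dp": [[0,0,0],[0,0,0],[0,0,0],[0,0,0]], "twist": [0,0,0,0], "jaw": 0.03}}

```text
time: 32.95
tool_pos: [618.7, 2.6, 176.1]
tcp_rot: [3.141, -0.001, 0.199]
contact_force: [-0.6, 1.3, 1.8]
grip_width: 34.4
finger_force: 30.0
```

Call:
{"fn": "jog_arm", "kwargs": {"dp": [[0.0007,0,0.0014],[0,0,0],[0,0,0]], "twist": [0,0,0]}}

```text
time: 33.33
tool_pos: [618.9, 2.7, 175.7]
tcp_rot: [3.141, -0.0, 0.2]
contact_force: [-5.2, -0.3, 8.6]
grip_width: 34.3
finger_force: 30.0
```

The resistance along the axis confirms it sits on the step. Drawing it off.

Call:
{"fn": "jog_arm", "kwargs": {"dp": [[-0.0055,0,-0.011],[-0.005,0,-0.01],[-0.005,0,-0.01],[-0.006,0,-0.012],[-0.004,0,-0.008],[0,0,0]], "twist": [0,0,0,0,0,0]}}

```text
time: 34.08
tool_pos: [594.3, -2.4, 226.3]
tcp_rot: [3.141, -0.001, 0.199]
contact_force: [0.2, 0.1, -0.9]
grip_width: 34.1
finger_force: 30.0
```

```bash
python3 - <<'E'
from h import *
print(delta([550,203,15.5]),pose()[0],bot.get_obs()["grip_width"])
bot.capture("scene");print([(np.round(x["bbox"]),round(x["confidence"],2)) for x in bot.find_in("scene","pin_tip")])
E
```

```text
(array([-0.0031, -0.2102,  0.2107]), 0) [594.33447634  -2.3942131  226.2881298 ] 34.068050419893304
[(array([246., 241.,  20.,  54.]), 0.61)]
```

Call:
{"fn": "jog_arm", "kwargs": {"dp": [[0,-0.04,0],[0,-0.05,0],[0,-0.05,0],[-0.003,-0.05,0],[0,-0.02,0.03],[0,0,0.05],[0,0,0.05],[0,0,0.05],[0,0,0.03],[0,0,0]], "twist": [0,0,0,0,0,0,0,0,0,0]}}

```text
time: 35.42
tool_pos: [548.4, 202.7, 12.9]
tcp_rot: [3.141, 0.005, 0.2]
contact_force: [0.1, 0.0, -0.6]
grip_width: 34.4
finger_force: 30.0
```

Call:
{"fn": "jog_arm", "kwargs": {"dp": [[0.002,0,0.002],[0.0025,0,0.0015],[0.0025,0,0.0015],[0.0025,0,0.001],[0.0025,0,0.001],[0.001,0,0.001],[0,0,0]], "twist": [0,0,0,0,0,0,0]}}

```text
time: 36.3
tool_pos: [561.0, 205.3, 9.2]
tcp_rot: [3.141, 0.003, 0.2]
contact_force: [-9.5, -3.4, 18.1]
grip_width: 34.6
finger_force: 30.0
```

Same reading as the first time. Open, let it settle, rise and look.

Call:
{"fn": "jog_arm", "kwargs": {"dp": [[0,0,0],[0,0,0],[0,0,0],[0,0,0],[0,0,0]], "twist": [0,0,0,0,0], "jaw": 0.056}}

```text
time: 36.92
tool_pos: [562.4, 205.5, 7.1]
tcp_rot: [3.142, 0.0, 0.199]
contact_force: [-0.1, -0.4, -0.3]
grip_width: 55.9
finger_force: 0.0
```

Call:
{"fn": "jog_arm", "kwargs": {"dp": [[0,0,-0.01],[0,0,-0.01],[0,0,0]], "twist": [0,0,0]}}

```text
time: 37.3
tool_pos: [563.3, 205.7, 28.8]
tcp_rot: [3.142, -0.003, 0.2]
contact_force: [0.1, 0.9, -1.0]
grip_width: 55.9
finger_force: 0.0
```

```bash
python3 - <<'E'
from edge import *
p,R=pose();print(p,edge(p[2]))
a=bot.capture("wrist");print([(np.round(x["bbox"]),round(x["confidence"],2)) for x in bot.find_in("wrist","sleeve_b")])
col=a[150:260,250:262].mean((1,2)).astype(int);print(col[::3].tolist())
for dx in(-4,0,4,8): print(dx,[proj("wrist",np.r_[(p+R[:,0]*(s+dx))[:2],z]).round()[1] for s,z in((18,0),(18,60),(6.5,60))])
E
```

```text
[563.34052391 205.7398567   28.76738583] (185, np.float64(7.757065154009727))
[(array([258., 220.,  72.,  66.]), 0.87), (array([408., 219.,  99.,  35.]), 0.57)]
[122, 121, 119, 119, 115, 118, 117, 112, 109, 110, 109, 103, 42, 40, 38, 38, 38, 37, 35, 30, 30, 35, 38, 37, 36, 37, 43, 45, 35, 24, 22, 26, 28, 30, 63, 74, 85]
-4 [np.float64(201.0), np.float64(237.0), np.float64(259.0)]
0 [np.float64(195.0), np.float64(229.0), np.float64(251.0)]
4 [np.float64(189.0), np.float64(221.0), np.float64(244.0)]
8 [np.float64(184.0), np.float64(213.0), np.float64(236.0)]
```

Standing upright (lower rim row 185, upper rim about 212), 7 mm ahead of the pads' centre. Regrip high and carry to the dish.

Call:
{"fn": "jog_arm", "kwargs": {"dp": [[0.0035,0,0],[0.0035,0,0.002],[0,0,0],[0,0,0]], "twist": [0,0,0,0]}}

```text
time: 37.95
tool_pos: [569.2, 206.9, 25.1]
tcp_rot: [3.141, 0.0, 0.2]
contact_force: [-0.1, 0.1, -0.2]
grip_width: 55.8
finger_force: 0.0
```

Call:
{"fn": "jog_arm", "kwargs": {"dp": [[0,0,0],[0,0,0],[0,0,0],[0,0,0]], "twist": [0,0,0,0], "jaw": 0.03}}

```text
time: 38.45
tool_pos: [569.3, 206.9, 25.4]
tcp_rot: [3.141, -0.0, 0.2]
contact_force: [0.4, 0.1, 0.4]
grip_width: 34.4
finger_force: 30.0
```

Call:
{"fn": "jog_arm", "kwargs": {"dp": [[0,0,-0.04],[0,0,-0.05],[0,0,-0.02],[0,0,0]], "twist": [0,0,0,0]}}

```text
time: 38.95
tool_pos: [570.2, 207.1, 137.0]
tcp_rot: [-3.142, -0.004, 0.199]
contact_force: [-0.3, 0.3, -0.8]
grip_width: 34.4
finger_force: 30.0
```

```bash
python3 - <<'E'
from h import *
print(delta([608.5,319.5,32]),pose()[0])
p=bot.capture("wrist");print([(np.round(x["bbox"]),atz("wrist",*x["bbox"][:2],14).round(),round(x["confidence"],2)) for x in bot.find_in("wrist","dish")])
E
```

```text
(array([ 0.0594, -0.1025,  0.1052]), 0) [570.18240743 207.12778091 136.97485707]
[(array([148., 127., 122., 126.]), array([608., 320.,  14.]), 0.72)]
```

The wrist view puts the dish at (608,320), in agreement. Placing.

Call:
{"fn": "jog_arm", "kwargs": {"dp": [[0.03,-0.05,0],[0.0294,-0.0525,0],[0,0,0],[0,0,0.05],[0,0,0.035],[0,0,0.015],[0,0,0.005],[0,0,0]], "twist": [0,0,0,0,0,0,0,0]}}

```text
time: 40.05
tool_pos: [607.9, 319.1, 31.3]
tcp_rot: [-3.141, -0.002, 0.199]
contact_force: [0.1, -0.4, -0.5]
grip_width: 34.5
finger_force: 30.0
```

Call:
{"fn": "jog_arm", "kwargs": {"dp": [[0,0,0.0015],[0,0,0],[0,0,0]], "twist": [0,0,0]}}

```text
time: 40.42
tool_pos: [607.5, 319.3, 29.4]
tcp_rot: [-3.142, -0.001, 0.199]
contact_force: [0.2, -0.4, 1.1]
grip_width: 34.6
finger_force: 30.0
```

Call:
{"fn": "jog_arm", "kwargs": {"dp": [[0,0,0],[0,0,0],[0,0,0],[0,0,0]], "twist": [0,0,0,0], "jaw": 0.056}}

```text
time: 40.92
tool_pos: [607.2, 319.1, 28.8]
tcp_rot: [3.141, 0.0, 0.2]
contact_force: [-0.0, 0.0, -0.6]
grip_width: 55.9
finger_force: 0.0
```

Call:
{"fn": "jog_arm", "kwargs": {"dp": [[0,0,-0.02],[0,0,-0.04],[0,0,-0.05],[-0.05,0,-0.04],[-0.05,0,0],[-0.05,0,0],[0,0,0],[0,0,0]], "twist": [0,0,0,0,0,0,0,0]}}

```text
time: 41.92
tool_pos: [462.4, 290.1, 179.5]
tcp_rot: [-3.141, -0.003, 0.2]
contact_force: [1.4, -0.0, 0.4]
grip_width: 55.9
finger_force: 0.0
```

```bash
python3 - <<'E'
from h import *
s0=cv2.imread("pics/s.png");t0=cv2.imread("pics/t.png")
s=bot.capture("scene");t=bot.capture("top");w=bot.capture("wrist")
for c in("scene","wrist"): print(c,[(np.round(x["bbox"]),round(x["confidence"],2)) for x in bot.find_in(c,"sleeve_a")])
print([proj("scene",X).round() for X in([608,320,34],[610,-326,36])],[proj("wrist",[608,320,z]).round() for z in (4,64)])
for c in("scene",):
  for l in("knob_top","pin_tip","press","glass_1","jigger","pick_jar"): print(l,[(np.round(x["bbox"]).astype(int).tolist(),round(x["confidence"],2)) for x in bot.find_in(c,l)])
for n,a,b in(("s",s0,s),("t",t0,t)):
  k=(cv2.absdiff(a,b).max(2)>60).astype(np.uint8);m,_,st,_2=cv2.connectedComponentsWithStats(k)
  print(n,[st[i].tolist() for i in range(1,m) if st[i][4]>15])
# dark sleeve blobs
for n,im,c in(("scene",s,(325,212)),("scene",s,(128,292))):
  k=(cv2.cvtColor(im,cv2.COLOR_BGR2GRAY)<55).astype(np.uint8);m,_,st,_2=cv2.connectedComponentsWithStats(k)
  print([st[i].tolist() for i in range(1,m) if st[i][4]>30 and abs(_2[i][0]-c[0])<25 and abs(_2[i][1]-c[1])<25])
E
```

```text
scene [(array([326., 211.,  13.,  22.]), 0.65), (array([159., 248.,  17.,  24.]), 0.55), (array([267., 228.,  13.,  24.]), 0.47), (array([263., 183.,  12.,  20.]), 0.45)]
wrist [(array([448., 106.,  74.,  36.]), 0.71), (array([258.,  29.,  40.,  53.]), 0.64), (array([ 55., 186., 109., 128.]), 0.58), (array([302., 238.,   6.,  28.]), 0.53)]
[array([323., 210.]), array([128., 298.])] [array([256.,  39.]), array([255.,  20.])]
knob_top [([125, 286, 10, 29], 0.65)]
pin_tip [([246, 240, 24, 53], 0.87), ([123, 286, 9, 28], 0.75)]
press [([275, 275, 77, 114], 0.65)]
glass_1 [([224, 179, 21, 30], 0.83), ([211, 214, 26, 32], 0.71), ([127, 299, 15, 16], 0.47)]
jigger [([183, 243, 14, 14], 0.71)]
pick_jar [([262, 203, 13, 22], 0.67)]
s [[0, 0, 90, 99, 2183], [100, 0, 66, 65, 1620], [160, 0, 64, 140, 3312], [232, 0, 97, 157, 5417], [0, 16, 8, 6, 20], [120, 72, 6, 14, 41], [153, 87, 6, 7, 21], [118, 88, 15, 27, 177], [0, 101, 12, 39, 276], [96, 123, 39, 24, 410], [0, 126, 45, 51, 1098], [52, 145, 42, 22, 195], [0, 165, 245, 134, 10062], [0, 180, 6, 11, 34], [238, 186, 11, 9, 60], [223, 193, 26, 1
[... 874 characters left out ...]
, 133, 126, 4907], [460, 263, 24, 19, 224], [181, 277, 10, 5, 20], [490, 277, 22, 8, 121], [322, 286, 113, 61, 4520], [435, 291, 19, 21, 191], [250, 300, 71, 54, 1348], [493, 305, 14, 7, 16], [494, 307, 14, 9, 19], [464, 309, 13, 6, 39], [437, 310, 26, 8, 123], [471, 310, 21, 21, 148], [436, 317, 25, 12, 178], [481, 323, 31, 29, 435], [275, 324, 8, 13, 58], [284, 329, 10, 5, 26], [440, 329, 19, 11, 53], [473, 329, 8, 12, 34], [378, 337, 89, 47, 2614], [303, 338, 15, 9, 19], [319, 338, 58, 46, 1137], [413, 341, 23, 5, 36], [470, 342, 42, 42, 619], [294, 350, 18, 9, 66], [263, 356, 15, 10, 47], [276, 359, 29, 25, 477], [324, 370, 12, 14, 59]]
[[318, 206, 12, 14, 116]]
[[120, 291, 17, 17, 117]]
```

The end state holds up. The second sleeve is upright in the dish at (326,211), 13x22 px, and the first is in the well under the bar at (125,286). The lever, glasses, jigger and jar are where they were.

```bash
python3 -c "
from plant import bot
print(bot.close_job())"
```

```text
the job is handed in; nothing more can be done
None
```

Job handed in at about 42 s. The sleeve on the robot's right went fully home on the pin and now stands in the stand's well with the turnbutton across it. The one on the left stuck at the step and now stands upright in the dish. The final pictures showed no movement of the lever, glasses, jigger or jar; I did not re-check the coasters and ice bucket individually.

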